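Let down the film tensioner of a tray sealer

TASK

Slacken the wound film tensioner so that a new film roll can be threaded: swing the pawl's thumb lever fully over to release while the loaded tooth still traps the pawl, then wind the crank a little further up until the sprung pawl jumps clear of the ratchet wheel. Keep hold of the crank and ease it back under control, never letting it run, until the crank arm has settled gently on its stop and carries its own load there; only then let go. Do not force the crank back against the pawl, do not press hard on the stop, and leave everything else on the table where it is.

Things in the scene. Friction and masses are not known exactly. Their poses are not given: they have to be found in the camera images.
- tensioner: Film tensioner fixed to the table: aluminium plate 310 x 290 mm, top at 30 mm, with a spring-loaded drum on an upright axis, ratchet wheel and crank on top, a pawl with thumb lever, and a grey idler roller (83 mm high) at x +138 mm. Origin: on the table under the drum's axis; z up, yaw varies; the plate's middle is at x +10, y -10 mm.
- crank_angle (a joint): Angle of drum, wheel and crank (rad); grows as it is wound up, counter-clockwise from above. Arm direction in the tensioner's frame = value - 0.524. A spring always turns it back (clockwise): 8 to 11 N at the handle, little drag, so it runs away if neither hand, pawl nor stop holds it. Starts near 2.06 on the pawl, upper end 3.0; comes to rest where the stop is set.
- drum: The drum with all that turns on it. Origin on the axis at table height; its x axis points along the crank arm to the handle. Steel ratchet wheel, 12 saw teeth, 104 mm across the tips, 84 mm at the roots, at 70 to 82 mm height, its undercut lock faces trap a loaded pawl even with the lever thrown. Crank arm on top: flat dark steel, 22 mm wide, 95 to 104 mm high, reaching 88 mm from the axis.
- pawl_pivot (a point): The upright pivot about which both the pawl and its lever turn, at x -50, y -52.5 mm in the tensioner's frame. This point is 90 mm high.
- crank_handle (a point): Centre of the crank's upright black round handle: 26 mm diameter, 66 mm tall (106 to 172 mm height), 75 mm from the drum's axis. It spins freely on its pin, so it can be pinched from above and led round the circle without turning the hand. This point is 144 mm high.
- lever (a joint): Thumb lever of the pawl (rad): 0 = pawl sprung into the wheel, 0.8 = its end, pawl sprung out of the wheel; it turns clockwise seen from above as the value grows and stays by friction where it is left. It starts at 0 to 0.06. Moving it takes about 2 to 5 N at its post; fully over means above about 0.7.
- lever_post (a point): The upright round steel post at the end of the thumb lever: 14 mm diameter, 60 mm from the pawl's pivot, its top at 135 mm height, the flat lever below it at 91 mm. This point is at 115 mm height on the post's axis. At lever = 0 it lies straight toward the tensioner's -y from the pivot.
- pawl: Dark steel pawl, about 55 mm long, on the same pivot as the lever but joined to it only by a spring. Origin on the pivot axis at table height; its nose lies at x +50, y +7 mm in its frame.
- pawl_nose (a point): The pawl's nose (round, 7 mm across). Caught in the wheel it is 44 to 49 mm from the wheel's axis; sprung clear it is more than 58 mm away (about 65 mm with the lever fully over). With the lever thrown, it jumps clear after the crank is wound up by about 0.05 to 0.15 rad (4 to 11 mm at the handle).
- stop: Stop for the crank arm: a steel post 64 mm from the drum's axis, set anew along its slot, with a 16 mm square head (90 to 110 mm high). Origin on the drum's axis at the plate's top; the post lies along its own +x. A brass set screw with a round end stands out of the head along +y (counter-clockwise); its end, which the arm meets at 100 mm height, is 15 to 43 mm from the post's axis.
- stop_post (a point): Centre of the top of the stop's head, 110 mm high. How far the set screw is out is not measured: the arm comes to rest with its middle line somewhere between 0.38 and 0.78 rad counter-clockwise of the post (seen from the axis). At rest the spring presses the arm on the screw with about 10 N; more than 25 N is too hard.
- tray_full: Bystander: a black food tray of vegetable slices, 150 x 110 x 38 mm. Origin under its centre.
- tray_full_b: Bystander: a second such tray. Origin under its centre.
- tray_empty: Bystander: an empty black food tray of the same size. Origin under its centre.
- film_core: Bystander: a cardboard film core standing on end, 76 mm wide, 110 mm tall. Origin under its centre.
- sanitiser: Bystander: a white bottle, 60 mm wide, 170 mm tall. Origin under its centre.
- spatula: Bystander: a spatula lying on the table. Origin under its centre.
- collar: Bystander: a steel shaft collar, 36 mm wide, 16 mm high, lying on the tensioner's plate. Origin under its centre.
- idler_cap: Bystander: a black rubber end cap, 32 mm wide, 14 mm high, lying on the tensioner's plate. Origin under its centre.

How it is judged:
On the way, in this order (a step that is already met when the one before it is completed fails the run):
1. the thumb lever is thrown over while the pawl is still caught in the wheel (value of joint lever above 0.65 rad and horizontal distance between pawl_nose and drum below 0.053 m), for 0.2 s.
2. the crank has been wound up until the pawl has sprung clear of the wheel, and the drum is held (horizontal distance between pawl_nose and drum above 0.058 m and velocity of joint crank_angle above -3 rad/s and not (contact force between drum and stop above 0.5 N)), for 0.1 s.
3. the crank arm has settled on its stop, which carries at least half its load, while the hand is still on the crank (contact force between drum and stop above 5 N and velocity of joint crank_angle between -0.1 and 0.1 rad/s and contact force between the fingers and drum above 0.3 N), for 0.2 s.
At the end, for the whole second after the job is handed in: The crank arm rests on the stop, released and still (below 0.1 rad/s), pressing on it with more than 2 N; the lever is over (above 0.65 rad) and the pawl's nose is more than 58 mm from the wheel's axis (contact force between drum and stop above 2 N and velocity of joint crank_angle between -0.1 and 0.1 rad/s and horizontal distance between pawl_nose and drum above 0.058 m and value of joint lever above 0.65 rad); the robot touches nothing.
It fails at once if with the lever thrown over, the drum runs back faster than 2.5 rad/s (value of joint lever above 0.4 rad and velocity of joint crank_angle below -2.5 rad/s).
It fails at once if the crank arm is slammed or pressed on its stop with more than 25 N (contact force between drum and stop above 25 N).
It fails at once if the wheel is forced against the pawl with more than 45 N (contact force between pawl and drum above 45 N).
It fails at once if another thing on the table is moved by more than 30 mm (distance of any of tray_full, tray_full_b, tray_empty, film_core, sanitiser, spatula, collar, idler_cap from where it was at the start of the episode above 0.03 m).
It also fails if it takes over 58 s, if anything falls off the work surface, if the arm or the gripper's body presses on something with over 40 N, if the wrist force passes 120 N, or if a joint passes its speed limit or range.

ROBOT

A 6-joint arm with a two-finger parallel gripper is mounted at the origin on the work surface. World frame = base frame: x ahead of the robot, y to its left, z up, the work surface at z = 0. Lengths are in m, angles in rad, forces in N, time in s.
With the tool pointing down it reaches from about 0.325 to 0.9 m from the base axis. Payload 6.1 kg.
Tool frame: the origin (TCP) lies at the very end of the fingers, on their centre line; the grasp point (between the pads) lies 19 mm behind it; y points along the fingers, z is the direction in which the jaws open and shut, and the axes are right-handed (so a half turn about y gives the same grasp; the last joint's range is limited). The gripper opens to 85 mm and grips with 20 to 120 N. Pads are 22 mm wide; open, the fingers measure 114 mm over their backs; the gripper's body (76 mm by 85 mm) begins 54 mm behind the grasp point. The pads swing forward as they close: fully open they stand 13 mm farther back than shut.
Start: joints at [-1.317, 0.22, 1.526, -0, 1.395, -0.126], TCP at [0.232, -0.58, 0.231] pointing down, gripper open.
Joint ranges: [-2.98, 2.98], [-0.91, 2.08], [0.09, 2.57], [-1.24, 4.39], [0.2, 2.65], [-2.68, 2.68]. Speed limits (rad/s): [2.57, 2.57, 3.01, 3.14, 3.14, 3.14].

INTERFACE

Orientations are given as a unit quaternion [x, y, z, w].
In Python, from station import * gives the robot as it stands.
- The arm moves only by the tool send_rows, never from a script. Its argument "plan" is a list that holds one entry, the list of rows, each a list of 7 numbers: the turn, a rotation vector about the world's x, y, z in rad, then the shift along the world's x, y, z in mm, then the opening in per cent of the stroke, from 0 (shut) to 100 (fully open). In form: [[[rx, ry, rz, x, y, z, claw], ...]]. A call has exactly 5 rows; each row shifts and turns the pose as measured when the row begins; what a row does not reach is not made up. A row lasts 1/8 s, in which the tool goes at most 62.5 mm and 10.7 degrees, less where a joint would pass 70% of its speed; a pose out of reach is approached as far as the arm can. A call is refused whole if a number of a shift passes 62.5 or a number of a turn 0.188, either way. A call with a gripper value outside its range is refused whole. The fingers move at their own pace and stop on an object; "grip_force" is the grip in N (left out, the last holds). Time passes only in rows, so rows that do not move let the fingers close, or fill a call up. It gives the time, the measured TCP pose, the force and the opening at its end, in the units of the state.
- get_state(): the state, without advancing time (a new reading comes with each control period).
- get_image(name): name is "scene" or "side" or "wrist"; returns a dict with "img" (400x640x3 uint8, red, green, blue), "z_map" (400x640 float32, m along the optical axis (not along the pixel's ray), 0 where there is no reading), "vertical_fov" (degrees; the focal length in pixels is half the picture's height over the tangent of half this angle, whatever the lens; pixels are square), "cx", "cy" (the principal point, pixels), "dist_coeffs" ([k1, k2, p1, p2, k3] as OpenCV has them; the pictures are not rectified), "eye" and "rotation" of the camera in the world. Camera axes: x right, y up, looking along -z (the intrinsics and any distortion apply to the point x, -y, -z); pixel columns grow to the right and rows downward; lengths in m; the calibration is good to about 2 mm. A picture is of the moment at which its call begins.
- close_job(): hands the job in, once; it reports no verdict.
The state is a dict: "t": time; "qpos": joint angles; "dq": joint speeds; "joint_efforts": joint torques, N m; "tool_pos": TCP position; "tool_rot": TCP orientation; "ft_force": force on the tool from outside, world axes, zero at the start; "moment": the same for the moment, N m; "grip_width": finger opening in m.
Only numpy, scipy, OpenCV 4.12 (cv2) and the standard library are available. Lean on these libraries where they do the work, as an engineer would, in place of code of your own. Each camera call takes 0.05 s, during which the arm holds its last target.

## Working session

There is one attempt and no reset: what is moved stays moved. The work goes in short steps, Python scripts to look and compute and a tool call to move; the robot and the scene stay as the last step left them, time stands still between calls to the robot, and variables do not carry over. Pictures are saved under pics/ and viewed, and the job is handed in when it is done.

Besides the shell and the picture viewer there is one more tool, called after ">>>" in YAML: its name, and indented under it one key for each argument. send_rows: Moves the arm, as the interface text tells. Its arguments: {"type":"object","properties":{"plan":{"type":"array"},"grip_force":{"type":"number"}},"required":["plan"]}

```bash
ls; mkdir -p pics
cat > h.py <<'E'
from station import *
import numpy as np, cv2
def K(d):
    f=200/np.tan(np.radians(d["vertical_fov"])/2)
    return np.array([[f,0,d["cx"]],[0,f,d["cy"]],[0,0,1]])
def save(d,n): cv2.imwrite(n,d["img"][:,:,::-1])
def rays(d,uv):
    uv=np.asarray(uv,float).reshape(-1,1,2)
    p=cv2.undistortPoints(uv,K(d),np.array(d["dist_coeffs"],float)).reshape(-1,2)
    r=np.c_[p[:,0],-p[:,1],-np.ones(len(p))]
    return r@np.array(d["rotation"]).T
def onz(d,uv,z):
    r=rays(d,uv);e=np.array(d["eye"]);return e+r*((z-e[2])/r[:,2])[:,None]
def bydepth(d,uv):
    uv=np.asarray(uv,int).reshape(-1,2);r=rays(d,uv)
    return np.array(d["eye"])+r*d["z_map"][uv[:,1],uv[:,0]][:,None]
def proj(d,P):
    c=(np.asarray(P,float).reshape(-1,3)-np.array(d["eye"]))@np.array(d["rotation"])
    c=c*[1,-1,-1]
    return cv2.projectPoints(c.reshape(-1,1,3),np.zeros(3),np.zeros(3),K(d),np.array(d["dist_coeffs"],float))[0].reshape(-1,2)
E
python3 - <<'E'
from h import *
import pickle
for n in("scene","side","wrist"):
    d=get_image(n);save(d,f"pics/{n}0.png");pickle.dump(d,open(n+"0.pkl","wb"))
    print(n,d["eye"],d["vertical_fov"],np.round(d["rotation"],2).tolist(),(d["z_map"]>0).mean())
print(get_state())
E
```

```text
pics
scene [ 1.37763593 -0.2511385   0.69937615] 55.46969951349198 [0.38, 0.28, 0.53, 0.7] 0.99476171875
side [0.18670467 0.97093269 0.67987101] 50.2697866860144 [-0.08, 0.5, 0.86, -0.12] 0.99589453125
wrist [ 0.29541135 -0.55484211  0.37336479] 68.94509457871756 [-0.11, 0.08, -0.56, 0.82] 0.9960078125
{'t': 0.15, 'qpos': array([-1.31711131e+00,  2.21021653e-01,  1.52736844e+00, -2.67619496e-06,
        1.39470562e+00, -1.26120845e-01]), 'dq': array([-0.00067529, -0.00355976, -0.00301091,  0.00049457, -0.0002917 ,
       -0.00028816]), 'joint_efforts': array([ 7.19978607e-05, -4.97485614e+01, -3.89904463e+01, -3.15460402e-04,
        7.14413705e-03, -5.79157449e-05]), 'tool_pos': array([ 0.23157622, -0.58000449,  0.23045434]), 'tool_rot': array([-0.13351093,  0.69492486, -0.69386432,  0.13344133]), 'ft_force': array([-0.11620185, -0.18123443,  0.33316744]), 'moment': array([-0.01898096,  0.04270449,  0.01723839]), 'grip_width': 0.08563775830488064}
```

```bash
sed -i 's/np.array(d\["rotation"\])/RM(d)/; s/np.array(d\["rotation"\])/RM(d)/' h.py
cat >> h.py <<'E'
from scipy.spatial.transform import Rotation as Rn
def RM(d):
    return Rn.from_quat(d["rotation"]).as_matrix()
E
python3 - <<'E'
from h import *
s=get_state();print(Rn.from_quat(s["tool_rot"]).as_matrix().round(2))
E
```

```text
[[-0.93 -0.    0.37]
 [-0.37  0.   -0.93]
 [-0.   -1.   -0.  ]]
```

View pics/scene0.png

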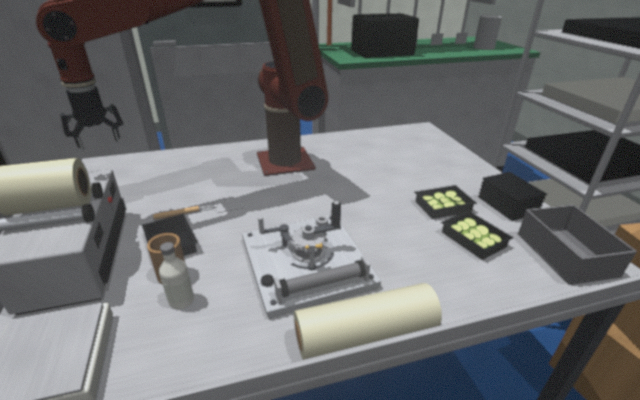

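View pics/side0.png

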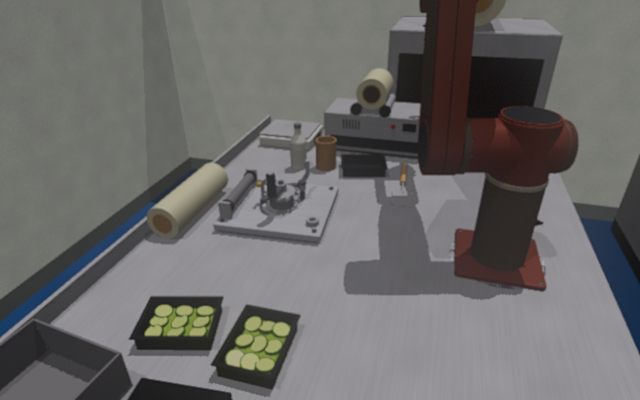

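View pics/wrist0.png

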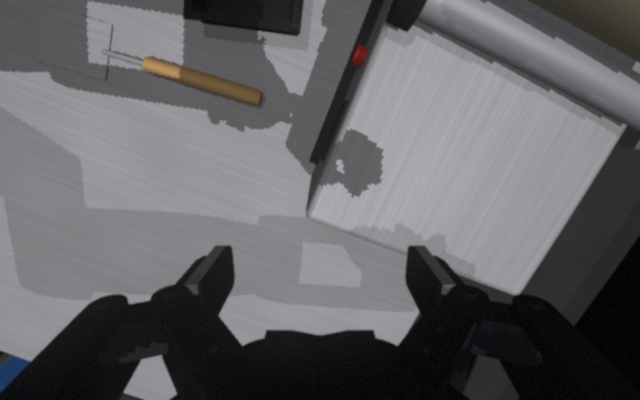

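Run:
```python
from h import *
import pickle
d=pickle.load(open("scene0.pkl","rb"));c=d["img"][190:315,230:390,::-1]
cv2.imwrite("pics/sc.png",cv2.resize(c,(768,600),interpolation=cv2.INTER_CUBIC))
d2=pickle.load(open("side0.pkl","rb"));c=d2["img"][150:250,205:350,::-1]
cv2.imwrite("pics/si.png",cv2.resize(c,(725,500),interpolation=cv2.INTER_CUBIC))
```

```text
(no output)
```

View pics/sc.png

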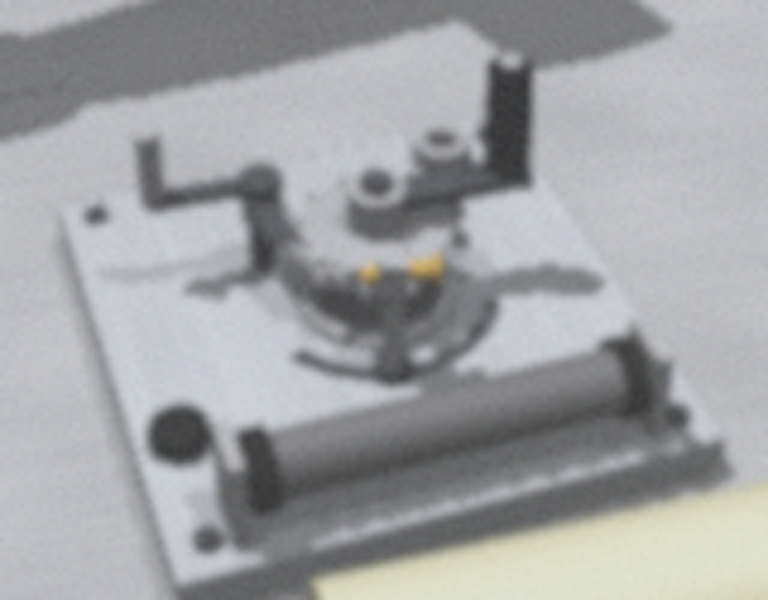

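View pics/si.png

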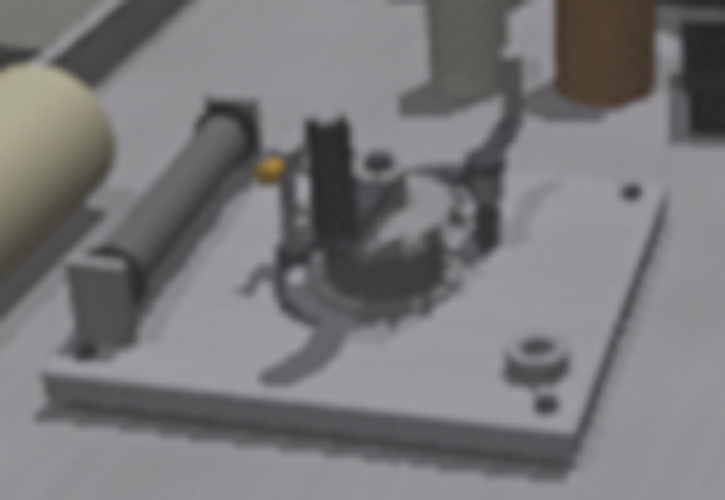

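Run:
```python
from h import *
import pickle
d=pickle.load(open("scene0.pkl","rb"))
c=lambda x,y:(230+x/4.8,190+y/4.8)
print("hub",onz(d,c(377,185),.112),"post",onz(d,c(147,140),.135),"handle",onz(d,c(510,60),.172))
d2=pickle.load(open("side0.pkl","rb"))
c=lambda x,y:(205+x/5,150+y/5)
print("post",onz(d2,c(511,62),.135),"handle",onz(d2,c(327,122),.172))
# corners of plate top
print(onz(d2,[c(665,190),c(577,437),c(45,375)],.03))
print(bydepth(d2,[c(665,195),c(570,430),c(50,375)]))
# wrist cam offset in tool frame
w=pickle.load(open("wrist0.pkl","rb"));s=get_state();R=Rn.from_quat(s["tool_rot"]).as_matrix()
print("cam in tool",R.T@(np.array(w["eye"])-s["tool_pos"]), (R.T@RM(w)).round(2), w["cx"],w["cy"],w["dist_coeffs"])
```

```text
hub [[ 0.6155593  -0.05862991  0.112     ]] post [[ 0.57372272 -0.17400951  0.135     ]] handle [[0.60516301 0.01792215 0.172     ]]
post [[ 0.55578498 -0.1596652   0.135     ]] handle [[0.60374148 0.0162278  0.172     ]]
[[ 0.471068   -0.2140051   0.03      ]
 [ 0.44929994  0.06987127  0.03      ]
 [ 0.7546056   0.09049874  0.03      ]]
[[ 0.47093724 -0.2136487   0.02653453]
 [ 0.45575442  0.06105346  0.02749542]
 [ 0.75520982  0.0845428   0.02615941]]
cam in tool [-6.86413672e-02 -1.42897932e-01  8.39246189e-05] [[ 0.   -0.96 -0.27]
 [-0.    0.27 -0.96]
 [ 1.    0.   -0.  ]] 319.547952653951 199.17079137334542 [-0.03643355  0.          0.          0.          0.        ]
```

>>> send_rows:
  plan:
    - [[0,0,0.126,34,51,7,100],[0,0,0.126,34,51,7,100],[0,0,0.126,34,51,7,100],[0,0,0.126,34,51,7,100],[0,0,0.126,34,51,7,100]]

```text
t: 0.78
tool_pos: [0.4007, -0.3213, 0.2626]
tool_rot: [-0.346, 0.619, -0.615, 0.345]
ft_force: [0.7, 0.5, -0.3]
grip_width: 0.0855
```

>>> send_rows:
  plan:
    - [[0,0,0.126,34,51,7,100],[0,0,0.126,34,51,7,100],[0,0,0.126,34,51,7,100],[0,0,0.126,34,51,7,100],[0,0,0.126,34,51,7,50]]

```text
t: 1.4
tool_pos: [0.5711, -0.0615, 0.2977]
tool_rot: [0.526, -0.475, 0.473, -0.524]
ft_force: [0.4, -1.1, -0.5]
grip_width: 0.0701
```

```bash
cat >> h.py <<'E'
def st():
    s=get_state();R=Rn.from_quat(s["tool_rot"]).as_matrix()
    print("t%.2f"%s["t"],"pos",(s["tool_pos"]*1000).round(1),"jaw %.3f"%np.arctan2(R[1,2],R[0,2]),"down",R[:,1].round(3),"F",s["ft_force"].round(2),"M",s["moment"].round(2),"w %.1f"%(s["grip_width"]*1000))
    return s
E
python3 - <<'E'
from h import *
import pickle
st();d=get_image("wrist");save(d,"pics/w1.png");pickle.dump(d,open("w1.pkl","wb"));print(d["eye"])
E
```

```text
t1.40 pos [571.1 -61.5 297.7] jaw 0.101 down [-0.005  0.    -1.   ] F [ 0.43 -1.09 -0.5 ] M [-0.02 -0.04 -0.04] w 70.1
[0.56458816 0.00677796 0.44075602]
```

View pics/w1.png

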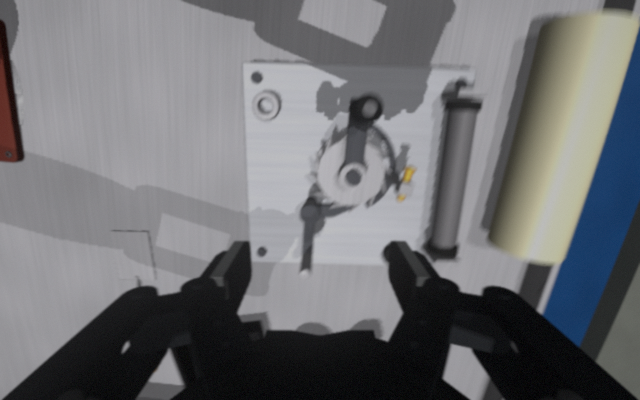

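Run:
```python
from h import *
import pickle
d=pickle.load(open("w1.pkl","rb"));c=d["img"][85:285,240:480,::-1]
cv2.imwrite("pics/w1z.png",cv2.resize(c,(720,600),interpolation=cv2.INTER_CUBIC))
```

```text
(no output)
```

View pics/w1z.png

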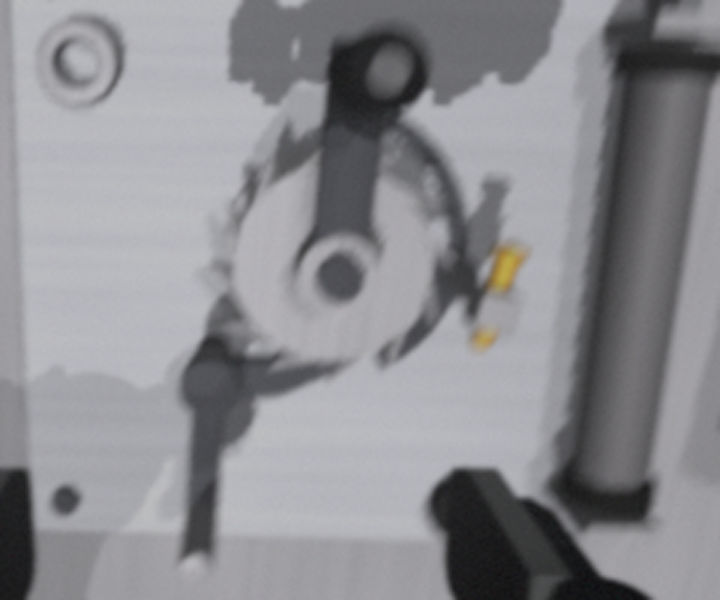

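Run:
```python
from h import *
import pickle
d=pickle.load(open("w1.pkl","rb"))
c=lambda x,y:(240+x/3,85+y/3)
H=onz(d,c(389,68),.172)[0];Hb=onz(d,c(340,275),.115)[0];P=onz(d,c(193,562),.135)[0];S=onz(d,c(493,308),.11)[0];B=onz(d,c(514,245),.10)[0];Pv=onz(d,c(212,376),.1)[0]
for n,v in zip("H hub post stop tip pivot".split(),(H,Hb,P,S,B,Pv)):print(n,(v*1000).round(1))
print("depth hub,handle,post",bydepth(d,[c(340,275),c(389,68),c(193,562),c(493,308),c(212,376)]).round(3))
# left plate edge / corners
e=onz(d,[c(12,0),c(30,470)],.03);print(e,np.arctan2(*(e[0]-e[1])[[1,0]])-np.pi/2)
```

```text
H [606.6  19.3 172. ]
hub [607.9 -54.5 115. ]
post [ 563.1 -170.1  135. ]
stop [669.7 -62.2 110. ]
tip [676.6 -38.3 100. ]
pivot [ 563.3 -104.4  100. ]
depth hub,handle,post [[ 0.608 -0.054  0.114]
 [ 0.605  0.02   0.176]
 [ 0.563 -0.17   0.134]
 [ 0.67  -0.062  0.109]
 [ 0.562 -0.107  0.092]]
[[ 0.45851287  0.03799608  0.03      ]
 [ 0.47508765 -0.18708928  0.03      ]] 0.0735051034583718
```

>>> send_rows:
  plan:
    - [[0,0,-0.015,-3,-54,-20,45],[0,0,-0.015,-3,-54,-20,45],[0,0,0,-1,-1,-50,45],[0,0,0,0,0,-50,45],[0,0,0,0,0,0,45]]

```text
t: 2.08
tool_pos: [0.5679, -0.163, 0.155]
tool_rot: [-0.52, 0.479, -0.476, 0.523]
ft_force: [-0.8, 0.3, 0.7]
grip_width: 0.0383
```

Run:
```python
from h import *
import pickle
st();d=get_image("wrist");save(d,"pics/w2.png");d=get_image("scene");c=d["img"][150:315,200:390,::-1];cv2.imwrite("pics/s2.png",cv2.resize(c,None,fx=4,fy=3.6,interpolation=cv2.INTER_CUBIC))
```

```text
t2.08 pos [ 567.9 -163.   155. ] jaw 0.088 down [ 0.     0.005 -1.   ] F [-0.76  0.34  0.65] M [0.03 0.   0.03] w 38.3
```

View pics/w2.png

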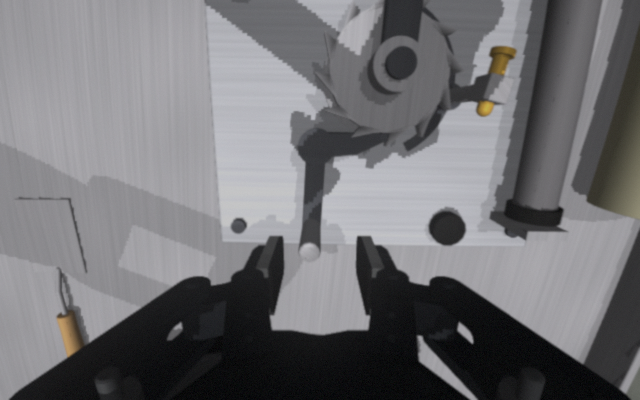

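View pics/s2.png

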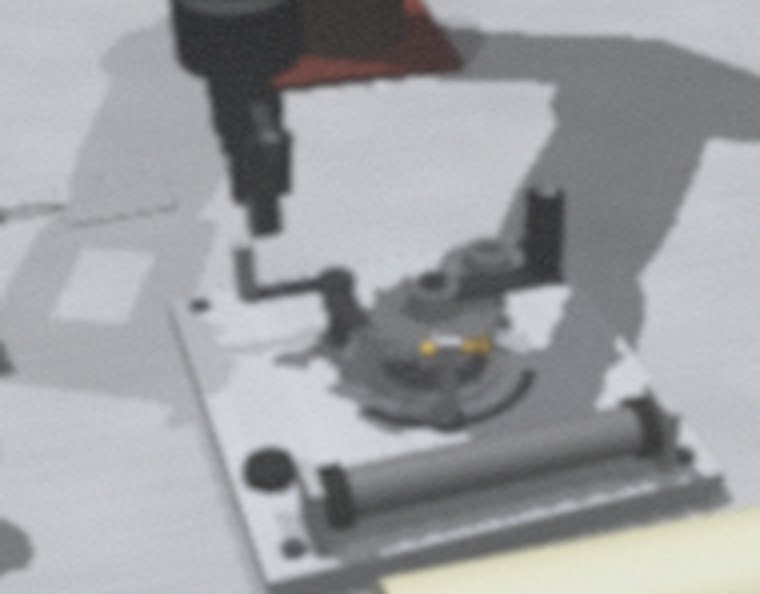

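>>> send_rows:
  plan:
    - [[0,0,0,-2,-8,0,45],[0,0,0,0,0,-25,45],[0,0,0,0,0,-22,45],[0,0,0,0,0,0,28],[0,0,0,0,0,0,28]]

```text
t: 2.8
tool_pos: [0.5701, -0.1765, 0.1234]
tool_rot: [-0.521, 0.472, -0.481, 0.523]
ft_force: [-1.2, -0.6, -0.1]
grip_width: 0.0237
```

Run:
```python
from h import *
import pickle
st();d=get_image("wrist");save(d,"pics/w3.png")
```

```text
t2.80 pos [ 570.1 -176.5  123.4] jaw 0.091 down [ 0.012 -0.006 -1.   ] F [-1.2  -0.61 -0.14] M [ 0.02  0.03 -0.01] w 23.7
```

View pics/w3.png

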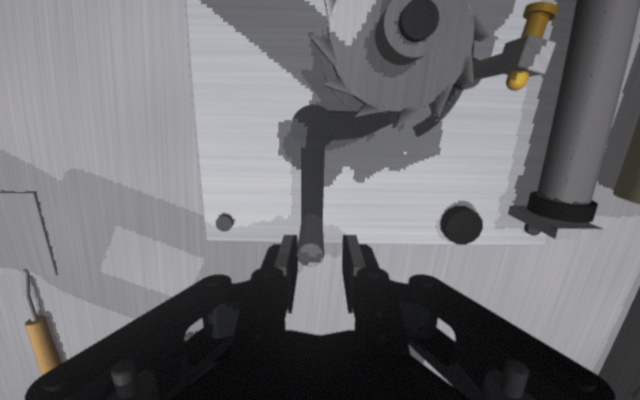

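>>> send_rows:
  plan:
    - [[0,0,0,-3,4,-6,28],[0,0,0,-2,2,-8,28],[0,0,0,0,0,-2,28],[0,0,0,0,0,0,28],[0,0,0,0,0,0,28]]

```text
t: 3.48
tool_pos: [0.5695, -0.1713, 0.1118]
tool_rot: [-0.519, 0.468, -0.485, 0.525]
ft_force: [0.4, -0.3, -0.4]
grip_width: 0.0239
```

Run:
```python
from h import *
st();d=get_image("wrist");save(d,"pics/w4.png")
```

```text
t3.48 pos [ 569.5 -171.3  111.8] jaw 0.092 down [ 0.023 -0.01  -1.   ] F [ 0.44 -0.35 -0.36] M [ 0.02 -0.01 -0.02] w 23.9
```

View pics/w4.png

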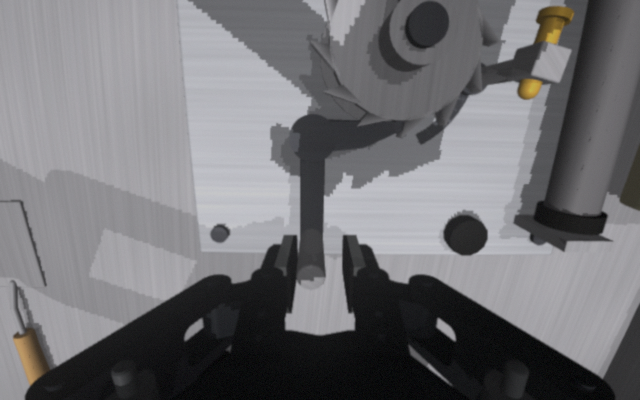

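>>> send_rows:
  plan:
    - [[0.003,0.008,0,-6,0,-2,28],[0.003,0.008,0,-7,0,-1,28],[0.003,0.008,0,-7,1,0,28],[0,0,0,-7,2,0,28],[0,0,0,0,0,0,28]]

```text
t: 4.15
tool_pos: [0.5415, -0.1689, 0.1094]
tool_rot: [0.523, -0.476, 0.477, -0.522]
ft_force: [0.1, 0.2, -0.8]
grip_width: 0.024
```

Run:
```python
from h import *
st();d=get_image("wrist");save(d,"pics/w5.png")
```

```text
t4.15 pos [ 541.5 -168.9  109.4] jaw 0.091 down [-0.    -0.001 -1.   ] F [ 0.11  0.21 -0.79] M [ 0.02 -0.02 -0.06] w 24.0
```

View pics/w5.png

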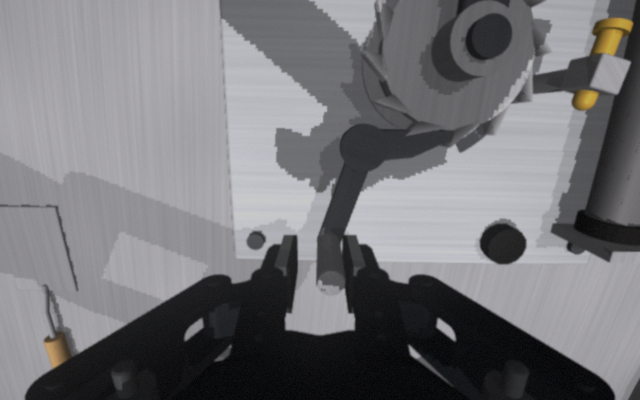

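>>> send_rows:
  plan:
    - [[0,0,0,-7,3,-1,28],[0,0,0,-7,3,0,28],[0,0,0,-6,4,0,28],[0,0,0,-3,2,0,28],[0,0,0,0,0,0,28]]

```text
t: 4.82
tool_pos: [0.5186, -0.1568, 0.1091]
tool_rot: [-0.522, 0.475, -0.478, 0.522]
ft_force: [2.7, -1.7, -1.0]
grip_width: 0.0243
```

Run:
```python
from h import *
st();d=get_image("wrist");save(d,"pics/w6.png")
```

```text
t4.83 pos [ 518.6 -156.8  109.1] jaw 0.091 down [ 0.004 -0.003 -1.   ] F [ 2.74 -1.75 -0.96] M [-0.22 -0.4   0.02] w 24.3
```

View pics/w6.png

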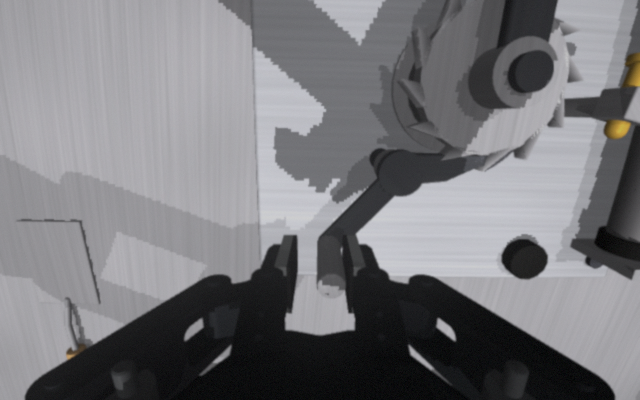

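>>> send_rows:
  plan:
    - [[0,0,0,-3,2,0,28],[0,0,0,-2,1,0,28],[0,0,0,0,0,0,28],[0,0,0,2,-1,0,45],[0,0,0,0,0,0,45]]

```text
t: 5.5
tool_pos: [0.5155, -0.1542, 0.1084]
tool_rot: [-0.522, 0.475, -0.478, 0.522]
ft_force: [0.2, -0.1, 0.1]
grip_width: 0.0385
```

>>> send_rows:
  plan:
    - [[0,0,0,0,0,20,45],[0,0,0,0,0,40,60],[0,0,0,0,0,50,60],[0,0,0,10,40,20,60],[0,0,0,20,40,0,60]]

```text
t: 6.12
tool_pos: [0.5411, -0.0729, 0.2401]
tool_rot: [0.522, -0.48, 0.476, -0.52]
ft_force: [-0.1, -0.1, -0.1]
grip_width: 0.0515
```

Run:
```python
from h import *
import pickle
st();d=get_image("wrist");save(d,"pics/w7.png");pickle.dump(d,open("w7.pkl","wb"))
```

```text
t6.12 pos [541.1 -72.9 240.1] jaw 0.086 down [-0.006  0.002 -1.   ] F [-0.09 -0.1  -0.08] M [-0.07  0.02 -0.05] w 51.5
```

View pics/w7.png

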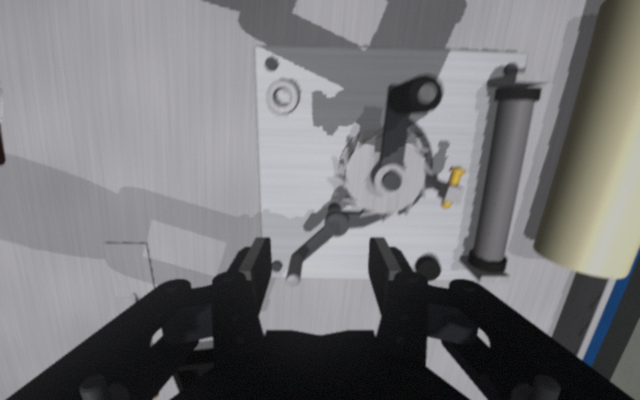

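Run:
```python
from h import *
import pickle
d=pickle.load(open("w7.pkl","rb"))
H=onz(d,(427,92),.172)[0];A=onz(d,(391,180),.115)[0];P=onz(d,(293,279),.135)[0];V=onz(d,(339,217),.095)[0]
print(H,A,P,V)
v=P-np.array([.5614,-.111,0]);print("L",-np.pi/2+.073-np.arctan2(v[1],v[0]),np.hypot(*v[:2])); v=H-A;print(np.hypot(*v[:2]),np.arctan2(v[1],v[0]))
```

```text
[0.60684186 0.01884315 0.172     ] [ 0.60612625 -0.05531997  0.115     ] [ 0.52180637 -0.15595217  0.135     ] [ 0.56310001 -0.10293006  0.095     ]
L 0.7951024609350887 0.05990286574679475
0.07416656817033943 1.5611475150048568
```

>>> send_rows:
  plan:
    - [[0.002,-0.006,0,33,46,0,60],[0,0,0,32,45,0,60],[0,0,0,0,0,-25,60],[0,0,0,0,0,-15,60],[0,0,0,0,0,0,60]]

```text
t: 6.8
tool_pos: [0.6072, 0.027, 0.1969]
tool_rot: [-0.521, 0.48, -0.474, 0.523]
ft_force: [-0.4, -1.2, 0.1]
grip_width: 0.0515
```

Run:
```python
from h import *
import pickle
st();d=get_image("wrist");save(d,"pics/w8.png");pickle.dump(d,open("w8.pkl","wb"))
```

```text
t6.80 pos [607.2  27.  196.9] jaw 0.091 down [-0.005  0.008 -1.   ] F [-0.39 -1.24  0.1 ] M [-0.06 -0.03  0.02] w 51.5
```

View pics/w8.png

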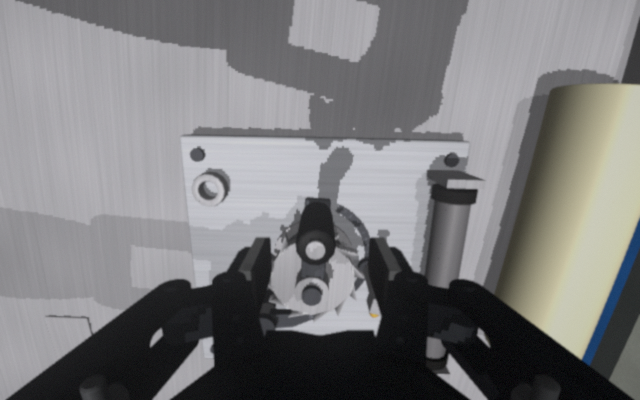

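>>> send_rows:
  plan:
    - [[-0.004,-0.003,0,0,-6,-15,60],[-0.004,0,0,0,-2,-30,60],[0,0,0,0,0,-20,60],[0,0,0,0,0,-5,60],[0,0,0,0,0,0,60]]

```text
t: 7.48
tool_pos: [0.6084, 0.0143, 0.1278]
tool_rot: [-0.521, 0.476, -0.48, 0.522]
ft_force: [0.3, -0.3, 0.3]
grip_width: 0.0513
```

Run:
```python
from h import *
import pickle
st();d=get_image("wrist");save(d,"pics/w9.png")
```

```text
t7.47 pos [608.4  14.3 127.8] jaw 0.086 down [ 0.005 -0.003 -1.   ] F [ 0.3  -0.32  0.26] M [ 0.06 -0.02  0.03] w 51.3
```

View pics/w9.png

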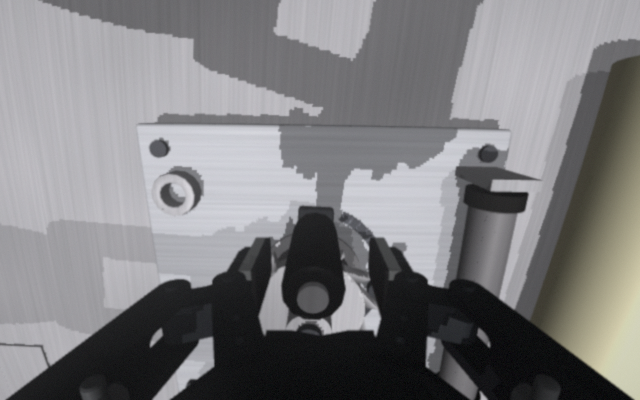

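>>> send_rows:
  grip_force: 35
  plan:
    - [[0.002,0.003,0,-4,4,0,50],[0,0,0,0,0,0,40],[0,0,0,0,0,0,32],[0,0,0,0,0,0,24],[0,0,0,0,0,0,20]]

```text
t: 8.15
tool_pos: [0.6054, 0.0184, 0.1309]
tool_rot: [-0.52, 0.476, -0.48, 0.522]
ft_force: [-0.4, -0.3, 0.6]
grip_width: 0.0255
```

Run:
```python
from h import *
st()
```

```text
t8.15 pos [605.4  18.4 130.9] jaw 0.087 down [ 0.006 -0.001 -1.   ] F [-0.36 -0.29  0.59] M [-0.04  0.18  0.02] w 25.5
```

>>> send_rows:
  grip_force: 50
  plan:
    - [[0,0,0,-3,0,0,15],[0,0,0,-3,0,0,15],[0,0,0,-3,0,0,15],[0,0,0,-3,0,0,15],[0,0,0,-1,0,0,15]]

```text
t: 8.78
tool_pos: [0.6015, 0.0182, 0.131]
tool_rot: [-0.514, 0.47, -0.486, 0.527]
ft_force: [9.4, 0.7, -6.1]
grip_width: 0.0248
```

```bash
cat > look.py <<'E'
from h import *
import sys,pickle
s=st();p=s["tool_pos"]*1000;a=np.arctan2(p[1]+55,p[0]-607);print("ang",a.round(3),"r",np.hypot(p[0]-607,p[1]+55).round(1),"Ftan(ccw+)",(s["ft_force"]@[-np.sin(a),np.cos(a),0]).round(2),"Frad",(s["ft_force"]@[np.cos(a),np.sin(a),0]).round(2))
if len(sys.argv)>1:
    d=get_image("wrist");save(d,f"pics/{sys.argv[1]}w.png")
    d=get_image("scene");c=d["img"][170:315,210:390,::-1];cv2.imwrite(f"pics/{sys.argv[1]}s.png",cv2.resize(c,None,fx=4,fy=4,interpolation=cv2.INTER_CUBIC))
    d=get_image("side");c=d["img"][130:250,205:355,::-1];cv2.imwrite(f"pics/{sys.argv[1]}d.png",cv2.resize(c,None,fx=4.5,fy=4.5,interpolation=cv2.INTER_CUBIC))
E
python3 look.py a
```

```text
t8.78 pos [601.5  18.2 131. ] jaw 0.086 down [ 0.028 -0.001 -1.   ] F [ 9.4   0.71 -6.11] M [ 0.04 -0.33  0.02] w 24.8
ang 1.646 r 73.4 Ftan(ccw+) -9.43 Frad -0.0
```

View pics/aw.png

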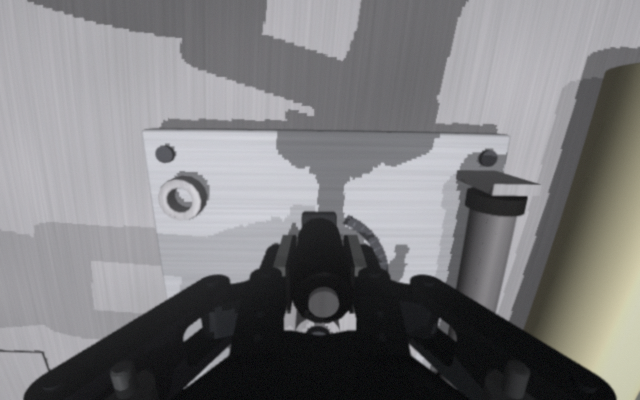

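View pics/as.png

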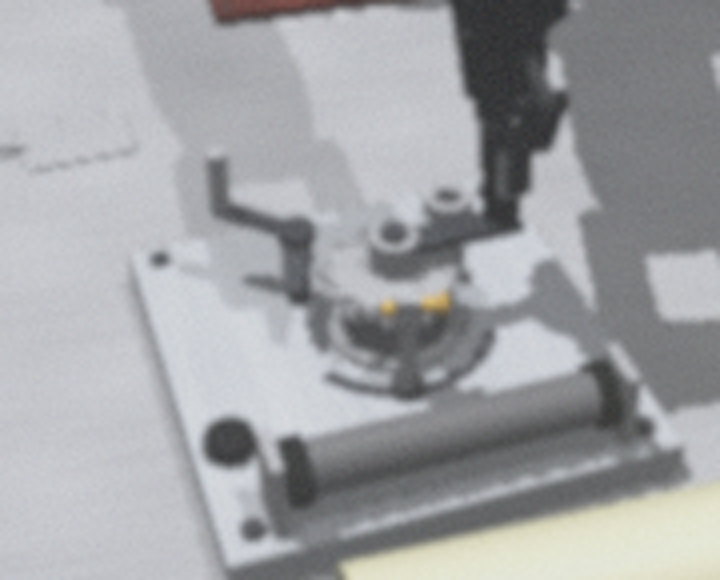

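View pics/ad.png

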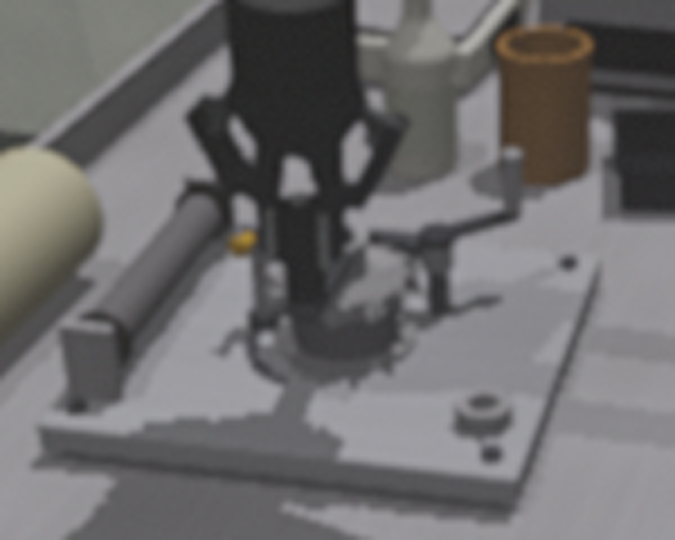

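>>> send_rows:
  plan:
    - [[0,0.01,0,-4,0,0,15],[0,0.01,0,-4,0,0,15],[0,0.01,0,-4,0,0,15],[0,0.008,0,-3,0,0,15],[0,0.006,0,-2,0,0,15]]

```text
t: 9.55
tool_pos: [0.5958, 0.0176, 0.131]
tool_rot: [-0.518, 0.475, -0.482, 0.523]
ft_force: [10.3, 0.5, -7.1]
grip_width: 0.0245
```

```bash
python3 look.py b
```

```text
t9.55 pos [595.8  17.6 131. ] jaw 0.085 down [ 0.011 -0.001 -1.   ] F [10.35  0.52 -7.08] M [ 0.13 -1.34  0.03] w 24.5
ang 1.723 r 73.5 Ftan(ccw+) -10.31 Frad -1.06
```

View pics/bs.png

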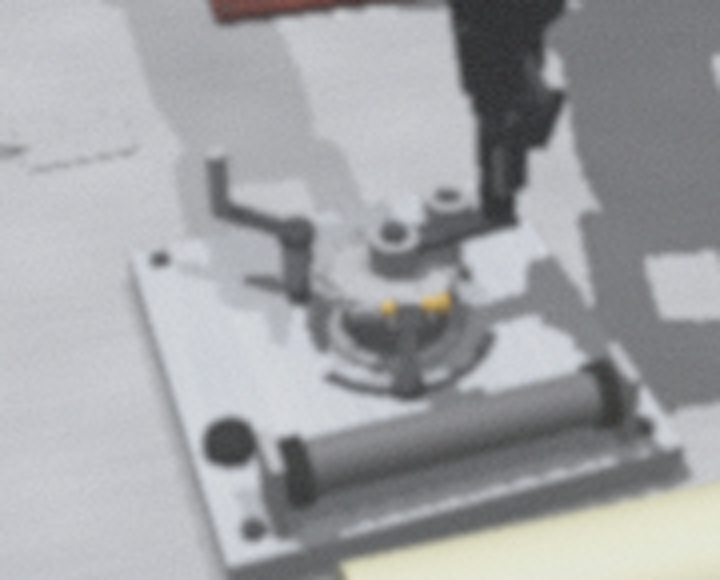

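View pics/bd.png

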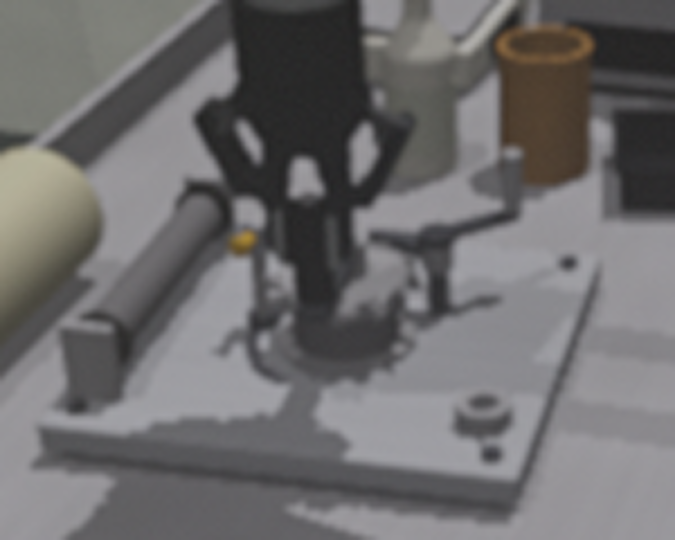

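Run:
```python
from h import *
import pickle
from scipy.optimize import brentq
A=np.array([.607,-.055]);V=np.array([.5614,-.111])
out={}
for D in(.047,.065):
    f=lambda t:np.hypot(*(V+.0505*np.array([np.cos(t),np.sin(t)])-A))-D
    t=brentq(f,-1.5,.3) if f(-1.5)*f(.3)<0 else None
    out[D]=np.r_[V+.0505*np.array([np.cos(t),np.sin(t)]),.082];print(D,t,out[D])
for n,(o,k) in {"side":((205,130),4.5),"scene":((210,170),4)}.items():
    d=get_image(n)
    for D in out:print(n,D,((proj(d,out[D])-o)*k).round())
    print("pivot",((proj(d,[*V,.09])-o)*k).round())
    im=d["img"][:,:,::-1]
    if n=="side":
        a=cv2.resize(im[165:215,270:330],None,fx=6,fy=6,interpolation=cv2.INTER_CUBIC)
        b=cv2.resize(pickle.load(open("side0.pkl","rb"))["img"][165:215,270:330,::-1],None,fx=6,fy=6,interpolation=cv2.INTER_CUBIC)
        cv2.imwrite("pics/cmp.png",np.hstack([b,a]))
        print([((proj(d,out[D])-(270,165))*6).round() for D in out])
```

```text
0.047 0.18271062932097806 [ 0.61105942 -0.10182436  0.082     ]
0.065 -0.17655170258631775 [ 0.61111499 -0.11986961  0.082     ]
side 0.047 [[358. 243.]]
side 0.065 [[367. 232.]]
pivot [[432. 236.]]
[array([[ 87., 115.]]), array([[99., 99.]])]
scene 0.047 [[329. 278.]]
scene 0.065 [[301. 283.]]
pivot [[299. 226.]]
```

View pics/cmp.png

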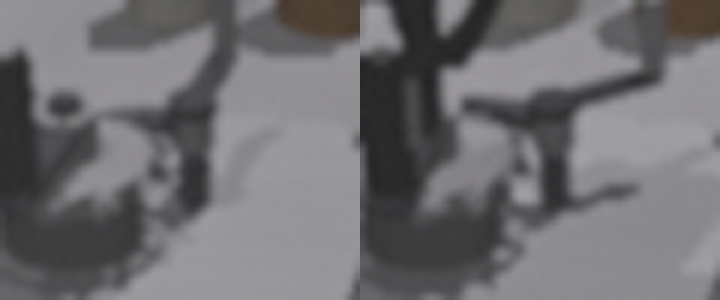

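>>> send_rows:
  plan:
    - [[0,0.005,0,4,0.5,0,15],[0,0.005,0,5,0.3,0,15],[0,0.005,0,5,0,0,15],[0,0.005,0,5,0,0,15],[0,0.005,0,5,-0.5,0,15]]

```text
t: 10.42
tool_pos: [0.6306, 0.0147, 0.1309]
tool_rot: [-0.519, 0.474, -0.483, 0.521]
ft_force: [7.9, -5.7, -5.8]
grip_width: 0.0246
```

```bash
python3 look.py
```

```text
t10.43 pos [630.6  14.7 130.9] jaw 0.084 down [ 0.011 -0.006 -1.   ] F [ 7.86 -5.69 -5.81] M [-0.87 -1.03  0.01] w 24.6
ang 1.245 r 73.6 Ftan(ccw+) -9.27 Frad -2.87
```

>>> send_rows:
  plan:
    - [[0.003,0.005,0,3.8,-1.3,0,15],[0.003,0.005,0,3.7,-1.6,0,15],[0.003,0.005,0,3.5,-2,0,15],[0.003,0.005,0,3.3,-2.3,0,15],[0.003,0.005,0,2,-1.5,0,15]]

```text
t: 11.05
tool_pos: [0.6575, -0.0011, 0.131]
tool_rot: [-0.518, 0.477, -0.482, 0.522]
ft_force: [7.0, -5.6, -5.1]
grip_width: 0.0249
```

```bash
python3 look.py c
```

```text
t11.05 pos [657.5  -1.1 131. ] jaw 0.081 down [ 0.009 -0.    -1.   ] F [ 7.02 -5.65 -5.07] M [-0.96 -1.03 -0.03] w 24.9
ang 0.817 r 73.8 Ftan(ccw+) -8.98 Frad 0.69
```

View pics/cs.png

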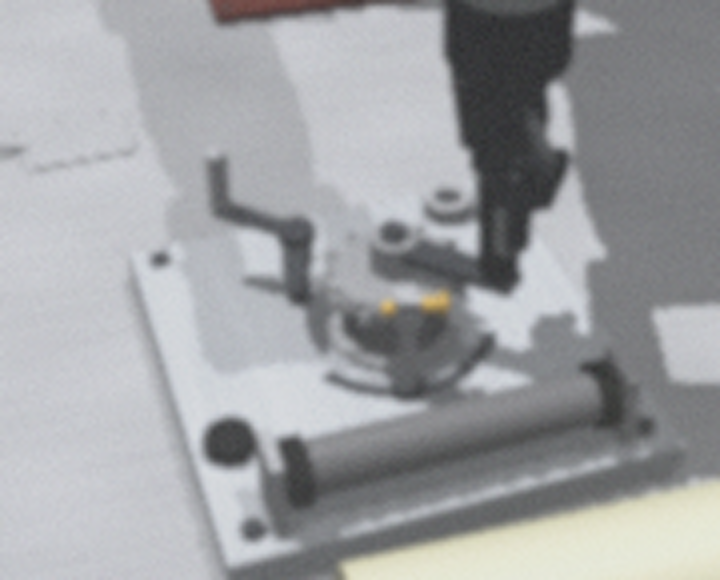

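View pics/cw.png

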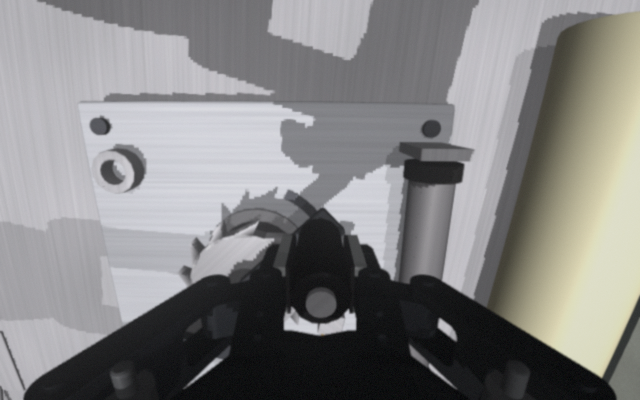

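>>> send_rows:
  plan:
    - [[0.002,0.005,0,1.5,-1.5,0,15],[0.002,0.005,0,0.7,-0.7,0,15],[0.002,0.005,0,0.3,-0.4,0,15],[0.002,0.004,0,0.3,-0.4,0,15],[0.002,0.004,0,0.3,-0.4,0,15]]

```text
t: 11.82
tool_pos: [0.6695, -0.0152, 0.131]
tool_rot: [-0.519, 0.478, -0.483, 0.519]
ft_force: [6.0, -5.8, -4.1]
grip_width: 0.0251
```

```bash
python3 look.py
```

```text
t11.82 pos [669.5 -15.2 131. ] jaw 0.077 down [ 0.006 -0.005 -1.   ] F [ 5.97 -5.83 -4.14] M [-0.99 -0.89 -0.07] w 25.1
ang 0.567 r 74.1 Ftan(ccw+) -8.12 Frad 1.9
```

>>> send_rows:
  plan:
    - [[0.003,0.004,0,-0.4,0.6,0,15],[0.003,0.004,0,-0.4,0.6,0,15],[0.003,0.003,0,-0.4,0.6,0,15],[0.003,0.003,0,-0.4,0.6,0,15],[0.003,0.003,0,-0.4,0.6,0,15]]

```text
t: 12.45
tool_pos: [0.6747, -0.0244, 0.131]
tool_rot: [-0.518, 0.479, -0.485, 0.518]
ft_force: [5.3, -6.3, -3.6]
grip_width: 0.0247
```

```bash
python3 look.py
```

```text
t12.45 pos [674.7 -24.4 131. ] jaw 0.072 down [ 0.007 -0.006 -1.   ] F [ 5.32 -6.32 -3.59] M [-0.93 -0.68 -0.01] w 24.7
ang 0.425 r 74.3 Ftan(ccw+) -7.95 Frad 2.24
```

>>> send_rows:
  plan:
    - [[0.003,0.003,0,-0.3,0.6,0,15],[0.003,0.003,0,-0.3,0.6,0,15],[0.003,0.003,0,-0.3,0.6,0,15],[0.003,0.003,0,-0.3,0.6,0,15],[0.003,0.003,0,-0.3,0.6,0,15]]

```text
t: 13.08
tool_pos: [0.6749, -0.0246, 0.131]
tool_rot: [-0.517, 0.484, -0.48, 0.518]
ft_force: [2.5, -4.2, -1.8]
grip_width: 0.0249
```

```bash
python3 look.py e
```

```text
t13.07 pos [674.9 -24.6 131. ] jaw 0.071 down [-0.004  0.005 -1.   ] F [ 2.46 -4.24 -1.77] M [-0.94 -0.87 -0.01] w 24.9
ang 0.421 r 74.4 Ftan(ccw+) -4.88 Frad 0.52
```

View pics/es.png

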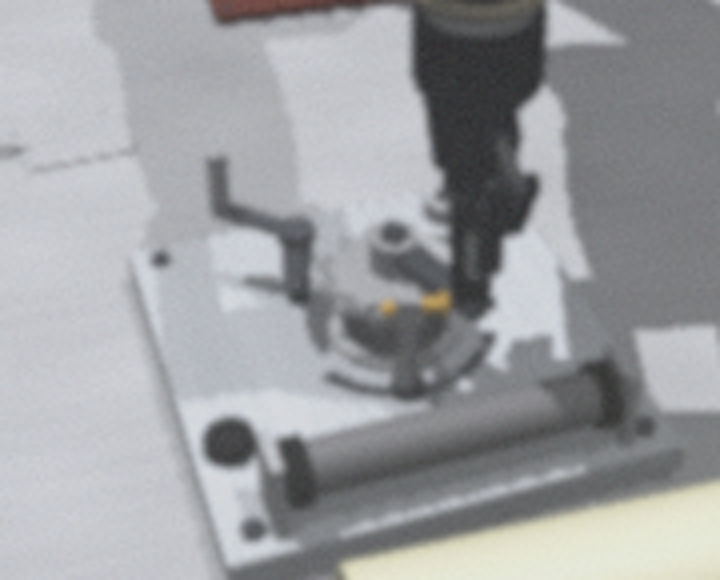

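>>> send_rows:
  plan:
    - [[0,0,0,0,0,0,15],[0,0,0,0,0,0,15],[0,0,0,0,0,0,15],[0,0,0,0,0,0,15],[0,0,0,0,0,0,15]]

```text
t: 13.85
tool_pos: [0.675, -0.0247, 0.131]
tool_rot: [-0.517, 0.484, -0.48, 0.518]
ft_force: [1.2, -3.4, -1.6]
grip_width: 0.0249
```

```bash
python3 look.py
```

```text
t13.85 pos [675.  -24.7 131. ] jaw 0.071 down [-0.004  0.005 -1.   ] F [ 1.25 -3.45 -1.62] M [-0.71 -0.7  -0.01] w 24.9
ang 0.419 r 74.4 Ftan(ccw+) -3.66 Frad -0.26
```

>>> send_rows:
  plan:
    - [[0,0,0,0.2,-0.4,0,15],[0,0,0,0.2,-0.4,0,15],[0,0,0,0.1,-0.3,0,15],[0,0,0,0,0,0,15],[0,0,0,0,0,0,15]]

```text
t: 14.48
tool_pos: [0.675, -0.0248, 0.131]
tool_rot: [-0.517, 0.485, -0.479, 0.518]
ft_force: [0.3, -2.5, -0.5]
grip_width: 0.0252
```

```bash
python3 look.py
```

```text
t14.47 pos [675.  -24.8 131. ] jaw 0.072 down [-0.005  0.006 -1.   ] F [ 0.26 -2.52 -0.46] M [-0.55 -0.53 -0.01] w 25.2
ang 0.417 r 74.4 Ftan(ccw+) -2.41 Frad -0.78
```

>>> send_rows:
  plan:
    - [[0,0,0,0.2,-0.5,0,15],[0,0,0,0.2,-0.5,0,15],[0,0,0,0.2,-0.5,0,15],[0,0,0,0,-0.2,0,15],[0,0,0,0,0,0,15]]

```text
t: 15.1
tool_pos: [0.6751, -0.025, 0.1309]
tool_rot: [-0.517, 0.485, -0.478, 0.518]
ft_force: [-0.7, 0.4, -0.2]
grip_width: 0.0249
```

```bash
python3 look.py
```

```text
t15.10 pos [675.1 -25.  130.9] jaw 0.072 down [-0.007  0.008 -1.   ] F [-0.72  0.43 -0.23] M [-0.22 -0.42 -0.01] w 24.9
ang 0.415 r 74.4 Ftan(ccw+) 0.69 Frad -0.48
```

>>> send_rows:
  plan:
    - [[0,0,0,0,0,0,15],[0,0,0,0,0,0,15],[0,0,0,0,0,0,33],[0,0,0,0,0,0,40],[0,0,0,0,0,0,60]]

```text
t: 15.72
tool_pos: [0.6747, -0.0249, 0.1307]
tool_rot: [-0.517, 0.486, -0.478, 0.518]
ft_force: [1.2, -0.4, 0.4]
grip_width: 0.0505
```

```bash
python3 look.py f
```

```text
t15.72 pos [674.7 -24.9 130.7] jaw 0.072 down [-0.008  0.009 -1.   ] F [ 1.19 -0.44  0.36] M [-0.03 -0.04  0.06] w 50.5
ang 0.418 r 74.1 Ftan(ccw+) -0.89 Frad 0.91
```

View pics/fw.png

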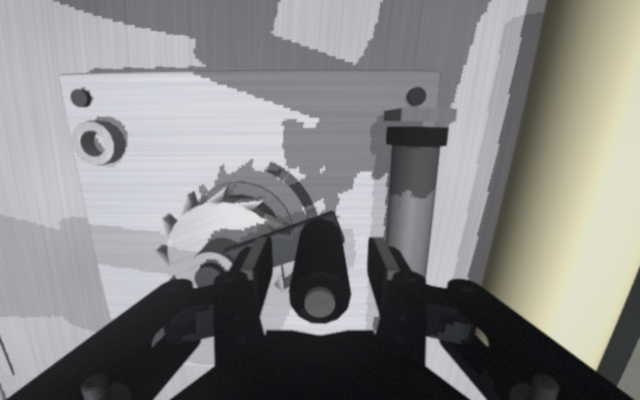

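The handle stands free between the open pads, at about (319,300), and the crank did not move. I'll lift straight up.

>>> send_rows:
  plan:
    - [[0,0,0,0,0,15,60],[0,0,0,0,0,30,60],[0,0,0,0,0,40,60],[0,0,0,-20,0,50,60],[0,0,0,-40,0,30,60]]

```text
t: 16.5
tool_pos: [0.6129, -0.0248, 0.3009]
tool_rot: [0.518, -0.487, 0.477, -0.518]
ft_force: [-0.4, -0.2, 0.9]
grip_width: 0.0515
```

>>> send_rows:
  plan:
    - [[0,0,0,-30,0,0,60],[0,0,0,0,0,0,60],[0,0,0,0,0,0,60],[0,0,0,0,0,0,60],[0,0,0,0,0,0,60]]

```text
t: 17.12
tool_pos: [0.5841, -0.0251, 0.3093]
tool_rot: [-0.516, 0.483, -0.48, 0.52]
ft_force: [0.3, 0.2, -0.0]
grip_width: 0.0511
```

```bash
python3 look.py g
```

```text
t17.12 pos [584.1 -25.1 309.3] jaw 0.072 down [ 0.001  0.007 -1.   ] F [ 0.28  0.21 -0.03] M [-0.01 -0.02  0.01] w 51.1
ang 2.224 r 37.7 Ftan(ccw+) -0.35 Frad 0.0
```

View pics/gw.png

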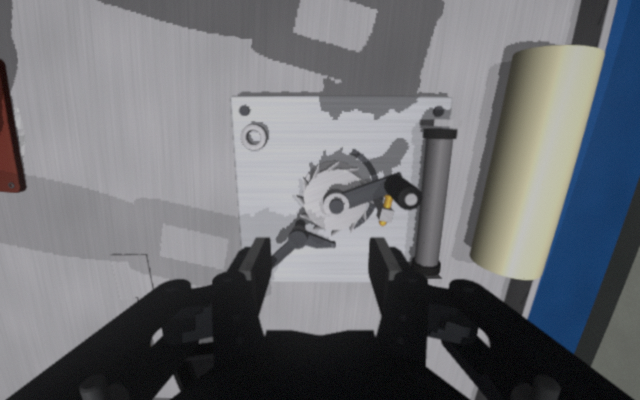

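View pics/gs.png

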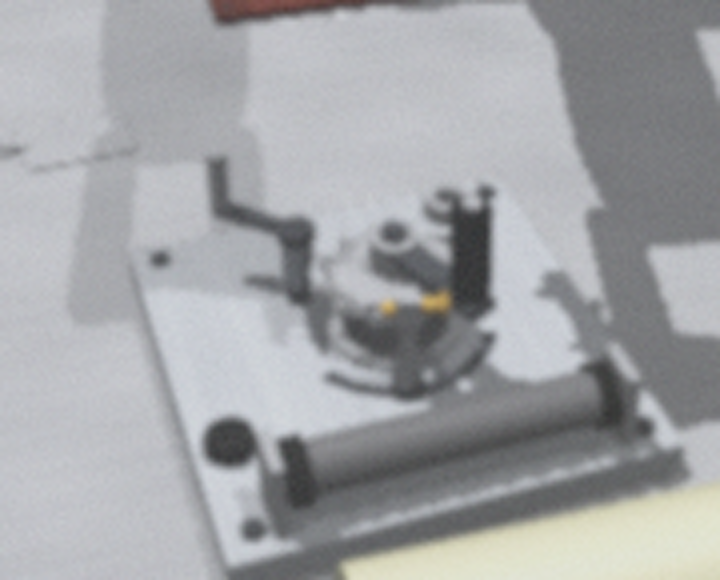

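The crank rests on the brass screw at (388,202). The pawl is clear of the wheel, its nose at (334,243), and the lever is still over. The robot is touching nothing.

```bash
python3 -c "
from station import *
print(close_job())"
```

```text
the job is handed in; nothing more can be done
None
```

I slackened the tensioner as asked and handed the job in at about 17 s. No verdict was reported, so what follows is my own checks.

- **Lever:** I swung it fully over while the pawl was still caught. It measured about 0.795 rad from the wrist picture, and in later pictures it had stayed over.
- **Pawl release:** I pinched the handle and wound the crank up about 10 mm. In the side view the nose was at the sprung-clear position, about 65 mm from the axis by projection. It already looked the same after 4 mm, so I can't say exactly when it jumped.
- **Easing back:** I led the crank back with the hand on it throughout, averaging well under 1 rad/s, and slowed near the stop. It stopped at about 0.42 rad in world axes, which fits the set screw I saw in the pictures.
- **Letting go:** While I still held the crank on the stop, the force on my hand fell from about 8 N to about 0.7 N, so the stop was carrying nearly all the load. Only then did I open the fingers. The crank did not move.
- **Last check:** The final pictures show the arm on the brass screw, the pawl clear of the wheel, and the collar and cap where they were. The gripper is free at 0.31 m height with about 0 N on it.

I could not measure the force on the stop directly; I inferred it from the wrist force. I did not measure the trays, film core, sanitiser or spatula again at the end, but the arm never went near them at low height. No checks failed or disagreed.

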